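# Unstack the toe-knob sandals onto their polishing boards

### The job

Take the stack of three wooden sandals apart from the top down, and lay each one squarely on the dark outline of its own size on the boards, heel towards the heel stop, flat and let go, before fetching the next. Do not tip any sandal over, and do not push the tin, the hammer or the wooden spool about.

Things in the scene. Friction and masses are not known exactly. Their poses are not given: they have to be found in the camera images.
- sandal_small: small red-brown wood sandal sole, top of the stack, underside 40 up, 62 deg right of the large; 130 long, 20 thick: round heel (radius 24), straight waist 40 wide, round ball/toe end (radius 30, centre x=76). Origin: underside, heel centre; x heel to toe, z up; spans x=-24 to 106. Grip the waist across y at x=42 (near mass centre). Pale toe knob at x=84, head 18 wide, top 42 above underside.
- sandal_medium: medium red-brown wood sandal sole, middle of the stack, underside 20 up, 62 deg left of the large; 160 long, 20 thick: round heel (radius 28), straight waist 48 wide, round ball/toe end (radius 35, centre x=97). Origin: underside, heel centre; x heel to toe, z up; spans x=-28 to 132. Grip the waist across y at x=54 (near mass centre). Pale toe knob at x=107, head 18 wide, top 42 above underside.
- sandal_large: large red-brown wood sandal sole, bottom of the stack, on the bench; 190 long, 20 thick: round heel (radius 32), straight waist 56 wide, round ball/toe end (radius 40, centre x=118). Origin: underside, heel centre; x heel to toe, z up; spans x=-32 to 158. Grip the waist across y at x=66 (near mass centre). Pale toe knob at x=128, head 18 wide, top 42 above underside.
- board_small: place of the small sandal: fixed plywood board 168 x 74, top 12 above the bench, with a flat dark line outlining the small sole, true size (130 x 60), and at its heel end a stop 40 wide, 12 above the board, 16 clear of the outline (need not be touched). Origin: bench height, under the outline's heel centre; x heel to toe. A sandal in place has the same x, y, heading, its origin 12 higher.
- board_medium: place of the medium sandal: fixed plywood board 198 x 84, top 12 above the bench, with a flat dark line outlining the medium sole, true size (160 x 70), and at its heel end a stop 40 wide, 12 above the board, 16 clear of the outline (need not be touched). Origin: bench height, under the outline's heel centre; x heel to toe. A sandal in place has the same x, y, heading, its origin 12 higher.
- board_large: place of the large sandal: fixed plywood board 228 x 94, top 12 above the bench, with a flat dark line outlining the large sole, true size (190 x 80), and at its heel end a stop 40 wide, 12 above the board, 16 clear of the outline (need not be touched). Origin: bench height, under the outline's heel centre; x heel to toe. A sandal in place has the same x, y, heading, its origin 12 higher.
- tin: bystander: a closed plain steel tin, 70 across, 90 high, upright; origin at the centre of its underside
- hammer: bystander: a hammer, 260 long, lying on the far side of the bench; origin at the underside near the middle of its length, x towards the head
- roller: bystander: a pale turned wooden spool, 60 across, 50 high, upright; origin at the centre of its underside
Mind the look-alikes: they are no part of the job. Leave any blue or purple look-alike of the sandal_large alone.

How it is judged:
On the way, in this order (a step that is already met when the one before it is completed fails the run):
1. the small sandal lies on its outline, released (horizontal distance between sandal_small and board_small below 0.014 m and angle between the x axis of sandal_small and the x axis of board_small, either way round below 0.15 rad and z of sandal_small in the frame of board_small between 0.008 and 0.0155 m and angle between sandal_small's own z axis and vertical below 0.08 rad and contact force between sandal_small and the fingers below 0.05 N), for 0.2 s.
2. the medium sandal lies on its outline, released, those before it still in place (all of step 1 and horizontal distance between sandal_medium and board_medium below 0.014 m and angle between the x axis of sandal_medium and the x axis of board_medium, either way round below 0.15 rad and z of sandal_medium in the frame of board_medium between 0.008 and 0.0155 m and angle between sandal_medium's own z axis and vertical below 0.08 rad and contact force between sandal_medium and the fingers below 0.05 N), for 0.2 s.
3. the large sandal lies on its outline, released, those before it still in place (all of step 2 and horizontal distance between sandal_large and board_large below 0.014 m and angle between the x axis of sandal_large and the x axis of board_large, either way round below 0.15 rad and z of sandal_large in the frame of board_large between 0.008 and 0.0155 m and angle between sandal_large's own z axis and vertical below 0.08 rad and contact force between sandal_large and the fingers below 0.05 N), for 0.2 s.
At the end, for the whole second after the job is handed in: Each sandal lies flat on the board of its own size, toe and heel as the outline: heel centre within 14 mm of the outline's, heading within 0.15 rad, underside on the board's face (no more than 3.5 mm above), tilt under 0.08 rad, released and at rest (all of step 3 and linear speed of each of sandal_small, sandal_medium, sandal_large below 0.02 m/s and angular speed of each of sandal_small, sandal_medium, sandal_large below 0.2 rad/s); the robot touches nothing.
It fails at once if a sandal is tipped by more than 0.7 rad (angle between any of sandal_small, sandal_medium, sandal_large's own z axis and vertical above 0.7 rad).
It fails at once if a bystander is moved by more than 25 mm (distance of any of tin, hammer, roller from where it was at the start of the episode above 0.025 m).
It also fails if it takes over 102 s, if anything falls off the work surface, if the arm or the gripper's body presses on something with over 40 N, if the wrist force passes 120 N, or if a joint passes its speed limit or range.

### The arm

A 7-joint arm with a two-finger parallel gripper is mounted at the origin on the work surface. World frame = base frame: x ahead of the robot, y to its left, z up, the work surface at z = 0. Lengths are in m, angles in rad, forces in N, time in s.
With the tool pointing down it reaches from about 0.4 to 0.85 m from the base axis. Payload 10.4 kg.
Tool frame: the origin (TCP) lies on the centre line of the jaws, within the pads' length; the fingertips stand 17 mm ahead of it and the grasp point (between the pads) lies 2 mm behind it; z points along the fingers, y is the line along which they close (so a half turn about z gives the same grasp; the last joint's range is limited). The gripper opens to 85 mm and grips with 20 to 120 N. Pads are 22 mm wide; open, the fingers measure 114 mm over their backs; the gripper's body (76 mm by 85 mm) begins 54 mm behind the grasp point. The pads swing forward as they close: fully open they stand 13 mm farther back than shut.
Start: joints at [-1.254, 0.332, -0.065, 1.46, 0.022, 1.35, -0.088], TCP at [0.208, 0.589, 0.248] pointing down, gripper open.
Joint ranges: [-2.6, 2.6], [-0.5, 2.12], [-1.47, 1.34], [0.16, 2.42], [-1.27, 4.41], [0.06, 2.06], [-2.6, 2.6]. Speed limits (rad/s): [2.22, 2.22, 2.79, 2.79, 3.14, 3.14, 3.14].

### API

Orientations are given as a unit quaternion [x, y, z, w].
In Python, from workcell import get_obs, optics, job gives the robot as it stands. The module is installed in compiled form; this text tells all that it offers.
- The arm moves only by the tool send_rows, never from a script. Its argument "plan" is a list that holds one entry, the list of rows, each a list of 7 numbers: the turn, a rotation vector about the tool's x, y, z in units of 1.5 rad (1.0 is 1.5 rad), then the shift along the tool's x, y, z in units of 20 cm (1.0 is 20 cm), then the opening, from 0 (shut) to 1 (fully open). A call has 1 to 20 rows; each row shifts and turns the commanded pose from where the row before left it, along the tool's axes as they then stand; what a row does not reach is not made up. A row lasts 1/12 s, in which the tool goes at most 41.7 mm and 7.16 degrees, less where a joint would pass 70% of its speed; a pose out of reach is approached as far as the arm can. A call with a number of a shift or a turn outside -1 to 1 is refused whole. A call with a gripper value outside its range is refused whole. The fingers move at their own pace and stop on an object; "squeeze" is the grip in N (left out, the last holds). Time passes only in rows, so rows that do not move let the fingers close. It gives the time, the measured TCP pose, the force, the opening and the grip force at its end, in the units of the state.
- get_obs(): the state, without advancing time (a new reading comes with each control period).
- optics.camera(name): name is "scene" or "top" or "wrist"; returns the picture (384x512x3 uint8, red, green, blue); there is no depth.
- optics.get_calibration(name): a dict with "intrinsics" (3x3 intrinsics, pixels), "world_from_camera" (4x4, takes a point from camera to world coordinates); the wrist camera has in their place "T_tool_cam" (4x4, takes a point from camera to tool coordinates, whose origin is the TCP and whose axes are the flange's). Camera axes: x right, y up, looking along -z (the intrinsics and any distortion apply to the point x, -y, -z); pixel columns grow to the right and rows downward; lengths in m; the calibration is good to about 2 mm. The wrist camera is an equidistant fisheye: a pixel r from the principal point sees the ray r / f radians off the axis. A picture is of the moment at which its call begins: read the wrist's pose just before it. get_calibration takes no time and is no camera call.
- job.hand_in(): hands the job in; it is judged then, once.
The state is a dict: "clock": time; "joint_pos": joint angles; "joint_velocities": joint speeds; "tau": joint torques, N m; "position": TCP position; "ee_rot": TCP orientation; "ft_force": force on the tool from outside, world axes, zero at the start; "torque": the same for the moment, N m; "grip_width": opening from 0.0 (shut) to 1.0 (fully open); "grasp_force": force on a finger pad.
Only numpy, scipy, OpenCV 4.12 (cv2) and the standard library are available. Lean on these libraries where they do the work, as an engineer would, in place of code of your own. Each camera call takes 0.05 s, during which the arm holds its last target. There are 200 camera calls.

## Working session

There is one attempt and no reset: what is moved stays moved. The work goes in short steps, Python scripts to look and compute and a tool call to move; the robot and the scene stay as the last step left them, time stands still between calls to the robot, and variables do not carry over. Pictures are saved under pics/ and viewed, at most 16 in all, crops included, and the job is handed in when it is done.

Besides the shell and the picture viewer there is one more tool, called after ">>>" as name([rows], argument=value, ...), one row to a line, values as JSON. send_rows: Moves the arm, as the interface text tells. Its arguments: {"type":"object","properties":{"plan":{"type":"array"},"squeeze":{"type":"number"}},"required":["plan"]}

```bash
mkdir -p pics; python3 - <<'E'
from workcell import get_obs, optics
import cv2,numpy as np
np.set_printoptions(precision=4,suppress=True)
for n in ["scene","top","wrist"]:
    if n=="wrist": o=get_obs()
    im=optics.camera(n); cv2.imwrite(f"pics/{n}0.png",im[...,::-1]); 
    c=optics.get_calibration(n); print(n,{k:np.array(v) if not isinstance(v,str) else v for k,v in c.items()})
print(o)
a=cv2.imread("pics/top0.png");cv2.imwrite("pics/top0b.png",cv2.resize(a,(800,600),interpolation=cv2.INTER_CUBIC))
E
```

```text
scene {'intrinsics': array([[419.5687,   0.    , 246.7749],
       [  0.    , 419.5687, 198.0067],
       [  0.    ,   0.    ,   1.    ]]), 'world_from_camera': array([[ 0.253 , -0.7332,  0.6312,  1.3913],
       [ 0.9674,  0.2016, -0.1535, -0.3263],
       [-0.0147,  0.6494,  0.7603,  1.1515],
       [ 0.    ,  0.    ,  0.    ,  1.    ]])}
top {'intrinsics': array([[422.755 ,   0.    , 254.9717],
       [  0.    , 422.755 , 197.4944],
       [  0.    ,   0.    ,   1.    ]]), 'world_from_camera': array([[-0.0045,  0.9952, -0.0975,  0.3129],
       [-1.    , -0.0044,  0.0015, -0.1049],
       [ 0.001 ,  0.0975,  0.9952,  1.5033],
       [ 0.    ,  0.    ,  0.    ,  1.    ]])}
wrist {'intrinsics': array([[297.3186,   0.    , 250.5842],
       [  0.    , 297.3186, 194.3135],
       [  0.    ,   0.    ,   1.    ]]), 'T_tool_cam': array([[ 0.0006,  0.948 ,  0.3184,  0.0819],
       [ 1.    , -0.0007,  0.    ,  0.0001],
       [ 0.0002,  0.3184, -0.948 , -0.1249],
       [ 0.    ,  0.    ,  0.    ,  1.    ]])}
{'clock': 0.1, 'joint_pos': array([-1.2536,  0.3328, -0.0647,  1.4608,  0.0216,  1.3499, -0.0885]), 'joint_velocities': array([ 0.0004, -0.0009,  0.0025, -0.0017, -0.0015,  0.0008,  0.0003]), 'tau': array([  0.0012, -62.6737,   0.0492, -39.2434,   0.0165,   0.0067,
        -0.    ]), 'position': array([0.2082, 0.589 , 0.2476]), 'ee_rot': array([ 0.169 ,  0.9856, -0.0006, -0.0001]), 'ft_force': array([ 0.5062,  0.4177, -0.3286]), 'torque': array([-0.0117,  0.0153,  0.0107]), 'grasp_force': 0.0, 'grip_width': 0.9956544773120749}
```

View pics/top0b.png

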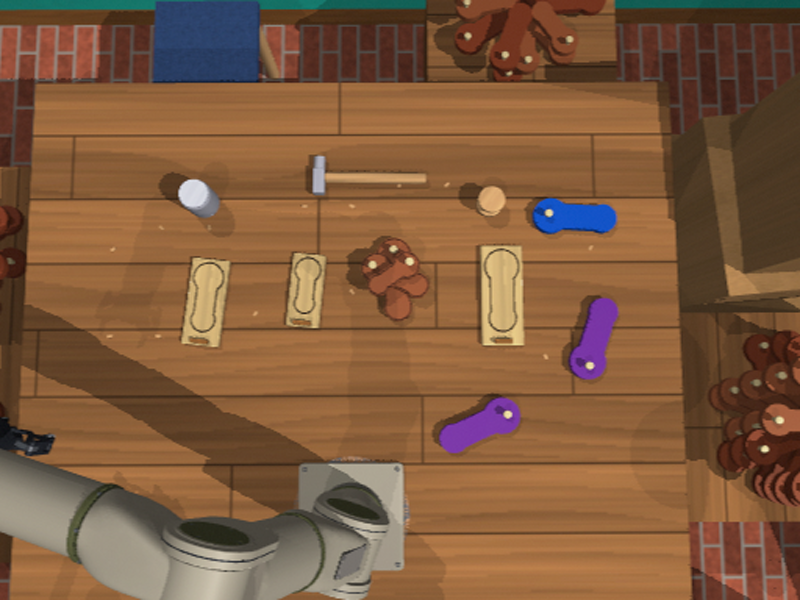

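View pics/scene0.png

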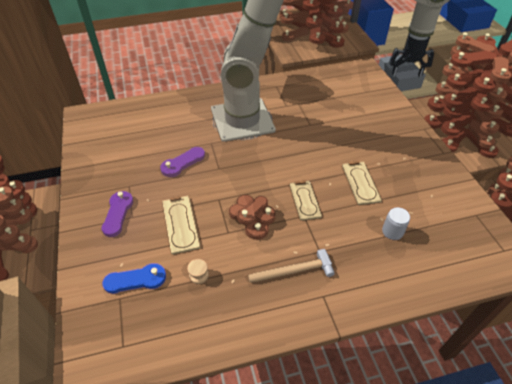

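The top view shows the red-brown stack at about (395,280) of the 800x600 picture. The boards are medium (206,302), small (306,290) and large (501,295), with heel stops at the lower end. Look-alikes are blue (575,216), purple (595,338) and purple (480,425), plus red-brown heaps off the bench (520,35), (770,430) and at the left edge. The only red-brown sandals on the bench are in the stack, so that is my choice. Next comes a crop of it and rough positions.

```bash
cat > h.py <<'E'
import numpy as np,cv2
from workcell import get_obs,optics
from scipy.spatial.transform import Rotation as R
np.set_printoptions(precision=4,suppress=True)
def shot(n,f=None):
    o=get_obs(); im=optics.camera(n)[...,::-1].copy()
    if f: cv2.imwrite(f"pics/{f}.png",im)
    return im,pose(n,o)
def pose(n,o=None):
    c=optics.get_calibration(n);K=np.array(c["intrinsics"])
    if n=="wrist":
        T=np.eye(4);T[:3,:3]=R.from_quat(o["ee_rot"]).as_matrix();T[:3,3]=o["position"]
        T=T@np.array(c["T_tool_cam"])
    else: T=np.array(c["world_from_camera"])
    return (n,K,T)
def rays(cam,px):
    n,K,T=cam; px=np.atleast_2d(np.asarray(px,float))
    u=(px-K[:2,2])/K[0,0]
    if n=="wrist":
        r=np.linalg.norm(u,axis=1,keepdims=True)+1e-12
        d=np.c_[u/r*np.sin(r),np.cos(r)]
    else: d=np.c_[u,np.ones(len(u))]
    d=d*[1,-1,-1]
    d=d@T[:3,:3].T
    return T[:3,3],d/np.linalg.norm(d,axis=1,keepdims=True)
def plane(cam,px,z):
    o,d=rays(cam,px); return o+d*((z-o[2])/d[:,2])[:,None]
def tri(obs):
    A=np.zeros((3,3));b=np.zeros(3)
    for cam,p in obs:
        o,d=rays(cam,p);P=np.eye(3)-np.outer(d[0],d[0]);A+=P;b+=P@o
    x=np.linalg.solve(A,b)
    e=[np.linalg.norm((np.eye(3)-np.outer(rays(c,p)[1][0],rays(c,p)[1][0]))@(x-rays(c,p)[0])) for c,p in obs]
    return x,max(e)
def wpx(cam,X):
    n,K,T=cam; X=np.atleast_2d(X); p=(X-T[:3,3])@T[:3,:3]*[1,-1,-1]
    if n=="wrist":
        s=np.linalg.norm(p[:,:2],axis=1);th=np.arctan2(s,p[:,2]);u=p[:,:2]/s[:,None]*th[:,None]
    else: u=p[:,:2]/p[:,2:]
    return u*K[0,0]+K[:2,2]
E
python3 - <<'E'
from h import *
cam=pose("top")
for n,p in dict(stack=(395,280),med=(206,302),small=(306,290),large=(501,295),tin=(198,197),spool=(491,200),head=(318,175)).items():
    print(n,plane(cam,np.array(p)*.64,.02)[0])
a=cv2.imread("pics/top0.png");cv2.imwrite("pics/c1.png",cv2.resize(a[145:210,215:290],None,fx=8,fy=8,interpolation=cv2.INTER_CUBIC))
E
```

```text
stack [ 0.5234 -0.0997  0.02  ]
med [0.4751 0.3272 0.02  ]
small [0.5014 0.1017 0.02  ]
large [ 0.4881 -0.3393  0.02  ]
tin [0.7174 0.3514 0.02  ]
spool [ 0.7076 -0.3206  0.02  ]
head [0.768  0.0765 0.02  ]
```

View pics/c1.png

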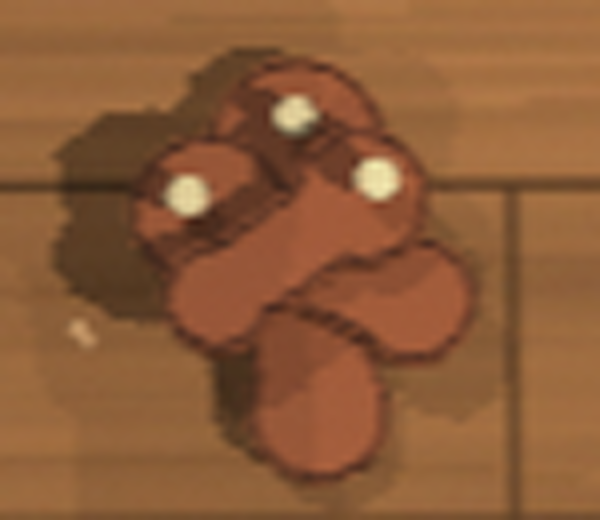

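The crop shows the small sandal on top, with heel end at about (220,305) and knob at (376,180). The large one's heel is at (320,430) with its knob at (295,115), and the medium's heel is at (420,300) with its knob at (188,195). This agrees with the description. I'll fly the wrist camera over the boards and the stack.

>>> send_rows([
  [[0, 0, 0, -0.148, -0.1, 0, 1], [0, 0, 0, -0.148, -0.1, 0, 1], [0, 0, 0, -0.148, -0.1, 0, 1], [0, 0, 0, -0.148, -0.1, 0, 1], [0, 0, 0, -0.148, -0.1, 0, 1], [0, 0, 0, -0.148, -0.1, 0, 1], [0, 0, 0, -0.148, -0.1, 0, 1], [0, 0, 0, -0.148, -0.1, 0, 1], [0, 0, 0, -0.148, -0.1, 0, 1], [0, 0, 0, 0, 0, 0, 1], [0, 0, 0, 0, 0, 0, 1]],
])

```text
clock: 1.07
position: [0.4008, 0.3289, 0.2483]
ee_rot: [0.171, 0.985, -0.0, 0.0]
ft_force: [-1.6, 0.9, -0.3]
grip_width: 0.997
grasp_force: 0.0
```

```bash
cat > snap.py <<'E'
from h import *
import sys,pickle
f=sys.argv[1]; im,c=shot("wrist",f); pickle.dump(c,open(f"pics/{f}.pkl","wb")); print(get_obs()["position"])
E
python3 snap.py v1
```

```text
[0.3995 0.3306 0.2482]
```

>>> send_rows([
  [[0, 0, 0, -0.079, -0.175, 0, 1], [0, 0, 0, -0.079, -0.175, 0, 1], [0, 0, 0, -0.079, -0.175, 0, 1], [0, 0, 0, -0.079, -0.175, 0, 1], [0, 0, 0, -0.079, -0.175, 0, 1], [0, 0, 0, -0.079, -0.175, 0, 1], [0, 0, 0, 0, 0, 0, 1], [0, 0, 0, 0, 0, 0, 1]],
])

```text
clock: 1.78
position: [0.4188, 0.1008, 0.2485]
ee_rot: [0.17, 0.985, 0.0, 0.0]
ft_force: [-0.5, 1.1, 0.8]
grip_width: 0.999
grasp_force: 0.0
```

```bash
python3 snap.py v2
```

```text
[0.4186 0.1022 0.2484]
```

>>> send_rows([
  [[0, 0, 0, -0.079, -0.175, 0, 1], [0, 0, 0, -0.079, -0.175, 0, 1], [0, 0, 0, -0.079, -0.175, 0, 1], [0, 0, 0, -0.079, -0.175, 0, 1], [0, 0, 0, -0.079, -0.175, 0, 1], [0, 0, 0, -0.079, -0.175, 0, 1], [0, 0, 0, 0, 0, 0, 1], [0, 0, 0, 0, 0, 0, 1]],
])

```text
clock: 2.5
position: [0.4388, -0.1283, 0.2483]
ee_rot: [0.169, 0.986, -0.0, -0.0]
ft_force: [0.1, 0.2, -0.2]
grip_width: 1.0
grasp_force: 0.0
```

```bash
python3 snap.py v3
```

```text
[ 0.4389 -0.1269  0.2481]
```

View pics/v3.png

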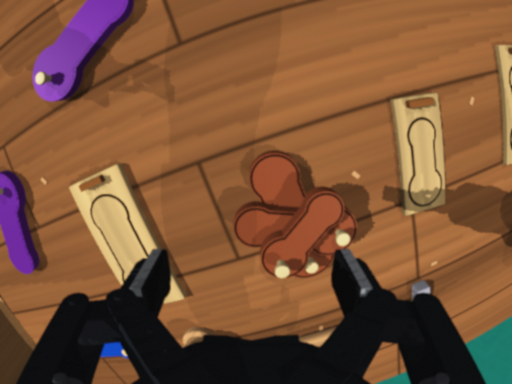

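View pics/v2.png

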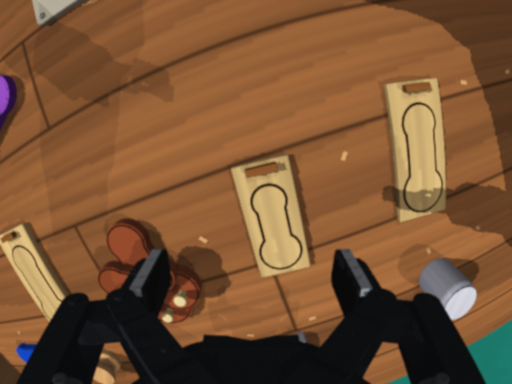

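Both views are clear. In v3 the stack is centred at (298,215): small knob (283,270), small heel (325,205), large board (130,230), small board (420,155). In v2 the small board is at (270,215), medium board at (415,150), tin at (450,285). I'll take one more view over the large board, then measure.

>>> send_rows([
  [[0, 0, 0, -0.04, -0.17, 0, 1], [0, 0, 0, -0.04, -0.17, 0, 1], [0, 0, 0, -0.04, -0.17, 0, 1], [0, 0, 0, -0.04, -0.17, 0, 1], [0, 0, 0, -0.04, -0.17, 0, 1], [0, 0, 0, 0, 0, 0, 1], [0, 0, 0, 0, 0, 0, 1]],
])

```text
clock: 3.13
position: [0.42, -0.3015, 0.2478]
ee_rot: [0.169, 0.986, -0.0, -0.001]
ft_force: [0.2, 0.4, 0.6]
grip_width: 1.0
grasp_force: 0.0
```

```bash
python3 snap.py v4; cat > bd.py <<'E'
from h import *
import pickle
SZ=dict(small=(24,30,40,76),medium=(28,35,48,97),large=(32,40,56,118))
def shape(n,dense=False): # centroid x and elongation centre of true outline
    r,q,w,c=[v/1000 for v in SZ[n]]
    return (c+q-r)/2, c+q+r   # mid of extents, length
def axisfit(P,n):
    """P: Nx2 closed contour in plane (m). min-area rect axis + extents -> heel centre, heading (toe is the wider end)"""
    P=P.astype(np.float32)
    M=cv2.moments((P*1e4).reshape(-1,1,2)); c=np.array([M['m10'],M['m01']])/M['m00']/1e4
    th=.5*np.arctan2(2*M['mu11'],M['mu20']-M['mu02']); d=np.array([np.cos(th),np.sin(th)])
    s=(P-c)@d; t=(P-c)@[-d[1],d[0]]
    mid=(s.max()+s.min())/2
    if mid>0: d=-d; s=-s; t=-t; mid=-mid   # centroid lies on the toe (wide) side of mid
    ctr=c+d*mid; off=shape(n)[0]
    return ctr-d*off, np.degrees(np.arctan2(d[1],d[0])), s.max()-s.min(), t.max()-t.min(), ctr
def outlines(im,cam):
    h,s,v=cv2.split(cv2.cvtColor(im,cv2.COLOR_BGR2HSV))
    pale=((h>14)&(h<32)&(s<150)&(v>150)).astype(np.uint8)
    cs,hi=cv2.findContours(pale,cv2.RETR_CCOMP,cv2.CHAIN_APPROX_NONE)
    out=[]
    for i,c in enumerate(cs):
        if hi[0][i][3]>=0 or cv2.contourArea(c)<500: continue
        # interior of the outline: separate pale component nested -> take hole & inner comps
        out.append(c.reshape(-1,2))
    return out,pale
E
python3 - <<'E'
from bd import *
for f in ["v1","v2","v3","v4"]:
    im=cv2.imread(f"pics/{f}.png"); cam=pickle.load(open(f"pics/{f}.pkl","rb"))
    o,p=outlines(im,cam)
    cv2.imwrite(f"pics/m_{f}.png",p*255)
    for c in o:
        P=plane(cam,c,.012)[:,:2]; r=cv2.minAreaRect((P*1000).astype(np.float32))
        print(f,c.min(0),c.max(0),len(c),np.array(r[0]),np.array(r[1]),r[2])
m=[cv2.imread(f"pics/m_v{i}.png") for i in (1,2,3,4)]
cv2.imwrite("pics/mm.png",cv2.resize(np.vstack([np.hstack(m[:2]),np.hstack(m[2:])]),(800,600)))
E
```

```text
[ 0.4204 -0.3001  0.2478]
v1 [ 95 223] [147 285] 194 [466.8475 106.7515] [73.6797 97.2383] 84.39677429199219
v1 [246 170] [302 271] 242 [488.6644 333.2388] [ 63.0273 152.9838] 79.79520416259766
v1 [222 137] [313 282] 381 [476.3606 330.7521] [ 84.8245 198.7127] 83.88766479492188
v2 [  0 224] [ 63 321] 207 [ 474.8112 -343.0016] [ 96.1696 199.4778] 89.70964050292969
v2 [253 186] [299 267] 195 [514.3794 105.4325] [ 53.0603 122.7968] 80.02965545654297
v2 [231 156] [310 277] 323 [502.5177 103.3724] [ 73.9906 168.5863] 84.50474548339844
v2 [404 105] [440 192] 213 [475.2804 335.1549] [ 61.0339 126.2682] 80.28707885742188
v2 [386  77] [445 189] 456 [457.4809 331.7353] [ 85.6354 162.6962] 83.1759262084961
v3 [ 69 164] [156 284] 494 [ 462.2684 -342.7321] [ 94.9708 174.58  ] 89.90922546386719
v3 [410 120] [440 192] 177 [505.8047 108.0102] [ 54.1458 105.1715] 79.04256439208984
v3 [393  93] [445 190] 388 [489.3249 104.1461] [ 75.3283 142.4046] 84.585693359375
v3 [498  44] [511 165] 259 [470.9791 293.713 ] [ 36.5953 199.7722] 77.27113342285156
v4 [  0 276] [ 39 302] 101 [ 488.4791 -842.1271] [148.7867  57.2854] 84.18794250488281
v4 [203 167] [281 284] 281 [ 501.5644 -338.7386] [ 73.3633 183.2962] 86.4981689453125
v4 [174 130] [295 296] 415 [ 489.7079 -343.0203] [229.612   94.6636] 0.11873649060726166
v4 [486  85] [511 188] 459 [500.6054  93.9595] [ 65.735  169.1642] 82.28865051269531
```

View pics/mm.png

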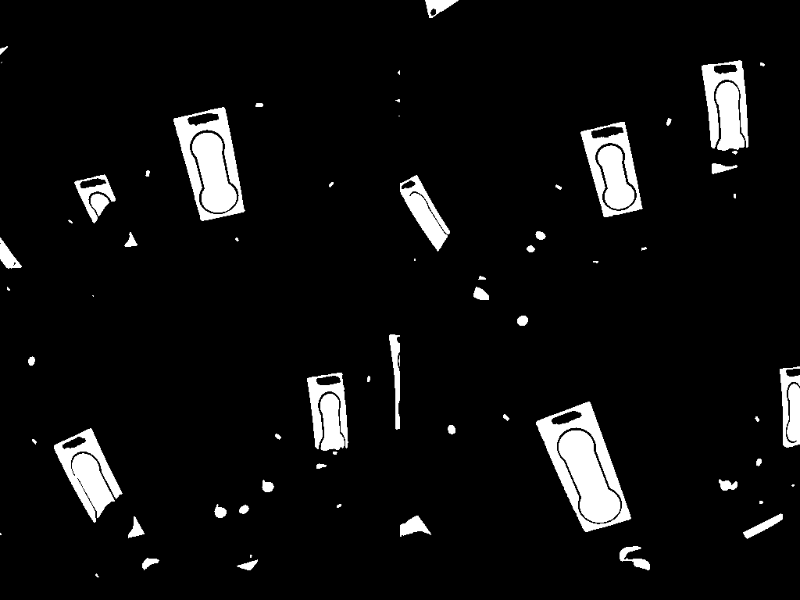

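The masks isolate the boards and the inside of each outline. Projected at z=12 mm, the board sizes come out at 198.7x84.8, 168.6x74.0 and 229.6x94.7 mm, and the heel edges agree between two views within 1 mm, which confirms the 12 mm top. Next I'll fit the outlines and triangulate the stack's knobs.

```bash
python3 - <<'E'
from bd import *
L={f:(cv2.imread(f"pics/{f}.png"),pickle.load(open(f"pics/{f}.pkl","rb"))) for f in ["v1","v2","v3","v4"]}
for f,n,x0 in [("v1","medium",246),("v2","small",253),("v4","large",203)]:
    o,_=outlines(*L[f]); c=[c for c in o if c[:,0].min()==x0][0]
    r=axisfit(plane(L[f][1],c,.012)[:,:2],n); print(n,"heel",r[0],"deg",r[1],"len,w",r[2:4])
# knobs
def knobs(im):
    h,s,v=cv2.split(cv2.cvtColor(im,cv2.COLOR_BGR2HSV))
    m=((s<115)&(v>175)).astype(np.uint8)
    n,_,st,ce=cv2.connectedComponentsWithStats(m)
    return [(ce[i],st[i,4]) for i in range(1,n) if 60<st[i,4]<350]
for f in ("v2","v3","v4"):
    print(f,[(np.round(c,1).tolist(),int(a)) for c,a in knobs(L[f][0])])
im=L["v3"][0][140:290,220:370];cv2.imwrite("pics/c2.png",cv2.resize(im,None,fx=4,fy=4,interpolation=cv2.INTER_CUBIC))
E
```

```text
medium heel [0.4364 0.3359] deg -6.278535181944398 len,w (np.float64(0.1534111450064315), np.float64(0.06322375790009294))
small heel [0.473  0.1067] deg -5.522988357069296 len,w (np.float64(0.1226525323135716), np.float64(0.053412483894737614))
large heel [ 0.4383 -0.3426] deg 0.22055566101382384 len,w (np.float64(0.18349809687745727), np.float64(0.07356307758301059))
v2 [([54.3, 4.2], 260), ([407.4, 214.7], 127), ([266.4, 269.4], 142), ([179.2, 301.0], 88)]
v3 [([38.9, 77.7], 100), ([342.5, 238.9], 147), ([312.0, 267.9], 90), ([281.6, 271.3], 148), ([173.7, 292.9], 190)]
v4 [([156.1, 25.6], 162), ([65.0, 165.6], 108), ([420.4, 237.3], 174), ([494.9, 275.7], 191)]
```

View pics/c2.png

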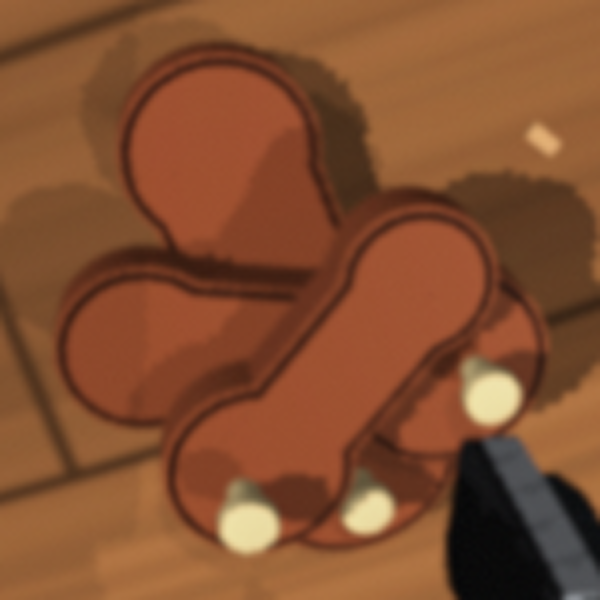

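The crop clearly shows the small sandal on top. Its heel circle is near (425,285) of the crop and its knob at (248,525), i.e. (281.6,271.3) in v3. I'll take two closer views of it from nearby, turning to the approximate grasp yaw.

```bash
python3 - <<'E'
from bd import *
c=pickle.load(open("pics/v3.pkl","rb"))
hl=plane(c,(220+425/4,140+285/4),.06)[0];k=plane(c,(281.6,271.3),.078)[0]
d=(k-hl)[:2];print(hl,k,np.linalg.norm(d),np.degrees(np.arctan2(d[1],d[0])))
o=get_obs();m=R.from_quat(o["ee_rot"]).as_matrix();print(o["position"],np.degrees(np.arctan2(m[1,0],m[0,0])))
E
```

```text
[ 0.5096 -0.0603  0.06  ] [ 0.5577 -0.1315  0.078 ] 0.08597862345007941 -55.9395832630534
[ 0.4204 -0.3001  0.2478] 160.66650780796982
```

>>> send_rows([
  [[0, 0, 0, -0.0587, 0.1725, 0.02, 1], [0, 0, 0, -0.0587, 0.1725, 0.02, 1], [0, 0, 0, -0.0587, 0.1725, 0.02, 1], [0, 0, 0, -0.0587, 0.1725, 0.02, 1], [0, 0, 0, -0.0587, 0.1725, 0.02, 1], [0, 0, 0, -0.0587, 0.1725, 0.02, 1], [0, 0, 0.071, 0, 0, 0, 1], [0, 0, 0.071, 0, 0, 0, 1], [0, 0, 0.071, 0, 0, 0, 1], [0, 0, 0.071, 0, 0, 0, 1], [0, 0, 0.071, 0, 0, 0, 1], [0, 0, 0.071, 0, 0, 0, 1], [0, 0, 0, 0, 0, 0, 1], [0, 0, 0, 0, 0, 0, 1], [0, 0, 0, 0, 0, 0, 1]],
])

```text
clock: 4.43
position: [0.5549, -0.1286, 0.2241]
ee_rot: [0.467, 0.884, 0.0, -0.0]
ft_force: [-0.4, 0.3, 0.4]
grip_width: 1.002
grasp_force: 0.0
```

```bash
python3 snap.py a1
```

```text
[ 0.5548 -0.1291  0.2242]
```

>>> send_rows([
  [[0, 0, 0, 0, 0.16, 0, 1], [0, 0, 0, 0, 0.16, 0, 1], [0, 0, 0, 0, 0.16, 0, 1], [0, 0, 0, 0, 0, 0, 1], [0, 0, 0, 0, 0, 0, 1], [0, 0, 0, 0, 0, 0, 1]],
])

```text
clock: 4.98
position: [0.6341, -0.0771, 0.224]
ee_rot: [0.47, 0.883, -0.0, -0.0]
ft_force: [-1.1, -1.3, -0.6]
grip_width: 1.001
grasp_force: 0.0
```

```bash
python3 snap.py a2; python3 - <<'E'
import cv2,numpy as np
a=[cv2.imread(f"pics/a{i}.png")[60:360,80:460] for i in (1,2)]
cv2.imwrite("pics/aa.png",cv2.resize(np.hstack(a),(800,316),interpolation=cv2.INTER_CUBIC))
E
```

```text
[ 0.6338 -0.0776  0.2243]
```

View pics/aa.png

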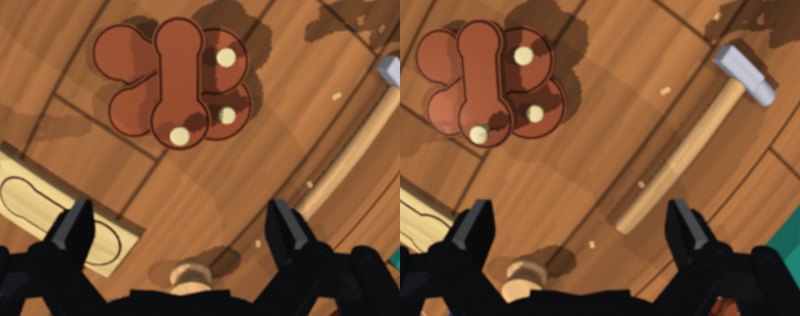

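Both views show the stack free of the fingers. The small sandal runs from its heel at (178,35) to its knob at (180,135) in the left half, with the medium knob at (227,57) and the large knob at (227,116). Now I'll measure it.

```bash
cat > sd.py <<'E'
from bd import *
def load(f): return cv2.imread(f"pics/{f}.png"),pickle.load(open(f"pics/{f}.pkl","rb"))
def knobs(im,box):
    h,s,v=cv2.split(cv2.cvtColor(im,cv2.COLOR_BGR2HSV))
    m=((s<130)&(v>140)&(h>15)).astype(np.uint8); x0,y0,x1,y1=box
    k=np.zeros_like(m);k[y0:y1,x0:x1]=m[y0:y1,x0:x1]
    n,_,st,ce=cv2.connectedComponentsWithStats(k)
    return [(np.round(ce[i],1),int(st[i,4]),st[i,2:4].tolist()) for i in range(1,n) if st[i,4]>40]
def face(im,seed,thr):
    """top face inside the dark rim line, by flood fill of red pixels brighter than the line"""
    h,s,v=cv2.split(cv2.cvtColor(im,cv2.COLOR_BGR2HSV))
    m=(v>thr).astype(np.uint8)&((h<13)|(h>170)|(s<150)).astype(np.uint8)
    n,lab=cv2.connectedComponents(m,connectivity=4)
    f=(lab==lab[seed[1],seed[0]]).astype(np.uint8)
    c=max(cv2.findContours(f,cv2.RETR_EXTERNAL,cv2.CHAIN_APPROX_NONE)[0],key=cv2.contourArea)
    return c.reshape(-1,2)
E
python3 - <<'E'
from sd import *
for f,seed in (("a1",(249,136)),("a2",(156,136))):
    im,cam=load(f)
    print(f,knobs(im,(80,60,330,230)))
    for t in (75,85,95,105,115):
        c=face(im,seed,t); r=axisfit(plane(cam,c,.06)[:,:2],"small"); print(t,c.min(0),c.max(0),cv2.contourArea(c),r)
E
```

```text
a1 [(array([294.4, 114.1]), 266, [18, 19]), (array([296. , 169.4]), 184, [14, 16]), (array([250.3, 188.9]), 265, [19, 17]), (array([ 92.9, 220.1]), 512, [39, 26])]
75 [165  72] [328 204] 15425.0 (array([ 0.4863, -0.1101]), np.float64(18.865136485396967), np.float64(0.16647055824169293), np.float64(0.14012332314606912), array([ 0.5251, -0.0968]))
85 [165  72] [328 204] 15338.5 (array([ 0.4861, -0.1096]), np.float64(17.82679396891493), np.float64(0.16689848497106238), np.float64(0.1411738020608789), array([ 0.5252, -0.097 ]))
95 [225  79] [275 200] 4145.0 (array([ 0.5088, -0.0623]), np.float64(-56.88960380791254), np.float64(0.12177004818933274), np.float64(0.050696230966693095), array([ 0.5312, -0.0966]))
105 [225  79] [275 199] 4075.5 (array([ 0.5086, -0.0618]), np.float64(-57.162524062427714), np.float64(0.12080571755485343), np.float64(0.050715279035396875), array([ 0.5309, -0.0963]))
115 [225  79] [275 199] 3967.5 (array([ 0.5087, -0.0618]), np.float64(-57.38051370134396), np.float64(0.12082379652695105), np.float64(0.05068530828464629), array([ 0.5308, -0.0964]))
a2 [(array([197.
[... 312 characters left out ...]
627.0 (array([ 0.5749, -0.1007]), np.float64(-179.6830671396485), np.float64(0.16846520597628484), np.float64(0.134940642808827), array([ 0.5339, -0.1009]))
95 [92 76] [239 202] 9415.5 (array([ 0.5695, -0.1156]), np.float64(165.61263381217194), np.float64(0.16272259234593317), np.float64(0.12931577614370565), array([ 0.5298, -0.1055]))
105 [92 81] [238 202] 7149.0 (array([ 0.548 , -0.1376]), np.float64(138.5657275485716), np.float64(0.13688161106069968), np.float64(0.14432881830799502), array([ 0.5173, -0.1105]))
115 [92 81] [233 202] 6721.0 (array([ 0.5451, -0.1393]), np.float64(134.30023878463496), np.float64(0.13269271721587664), np.float64(0.13848968035946235), array([ 0.5164, -0.1099]))
```

```bash
python3 - <<'E'
from sd import *
_,a=load("a1");_,b=load("a2")
K={}
for n,p,q in (("medium",(294.4,114.1),(197.1,112.6)),("large",(296,169.4),(208.3,167.6)),("small",(250.3,188.9),(154.3,187.5))):
    x,e=tri([(a,p),(b,q)]);K[n]=x;print(n,x,e)
h=np.array([.5088,-.0622]);d=K["small"][:2]-h;print(np.linalg.norm(d),np.degrees(np.arctan2(d[1],d[0])))
# heel tip of small (dark-line inner edge) in both views for the top-face height: heel top rows
for f,seed in (("a1",(249,136)),("a2",(156,136))):
    im,c=load(f);g=face(im,seed,125 if f=="a2" else 100);print(f,g.min(0),g.max(0),g[g[:,1].argmin()])
o=get_obs();m=R.from_quat(o["ee_rot"]).as_matrix();print(o["position"],np.degrees(np.arctan2(m[1,0],m[0,0])))
E
```

```text
medium [ 0.5525 -0.0493  0.0593] 9.328499837492835e-05
large [ 0.5917 -0.0955  0.0402] 4.893299560754297e-06
small [ 0.5565 -0.1311  0.0799] 3.462175654056185e-05
0.08377589485214454 -55.33335759512301
a1 [225  79] [275 199] [245  79]
a2 [136  82] [182 197] [150  82]
[ 0.6338 -0.0776  0.2243] 123.90880325932187
```

The knob heads come out at z = 80, 59 and 40 mm, against tops of 82, 62 and 42 from the text. The heel-to-knob distance is 83.8 mm against 84, and the heading is about -56°. Now I go over the grip point and down to z 0.10.

>>> send_rows([
  [[0, 0, 0, 0.0678, -0.1575, 0, 0.75], [0, 0, 0, 0.0678, -0.1575, 0, 0.75], [0, 0, 0, 0.0678, -0.1575, 0, 0.75], [0, 0, 0, 0, 0, 0.155, 0.75], [0, 0, 0, 0, 0, 0.155, 0.75], [0, 0, 0, 0, 0, 0.155, 0.75], [0, 0, 0, 0, 0, 0.155, 0.75], [0, 0, 0, 0, 0, 0, 0.75], [0, 0, 0, 0, 0, 0, 0.75]],
])

```text
clock: 5.78
position: [0.532, -0.0964, 0.1002]
ee_rot: [0.471, 0.882, -0.001, -0.001]
ft_force: [0.3, 0.6, 1.1]
grip_width: 0.752
grasp_force: 0.0
```

```bash
cat > go.py <<'E'
# usage: go.py x y z yaw_deg : residual to a target in tool axes / plan units
from h import *
import sys
x,y,z,w=map(float,sys.argv[1:5]); o=get_obs(); m=R.from_quat(o["ee_rot"]).as_matrix()
yaw=np.degrees(np.arctan2(m[1,0],m[0,0])); d=(yaw-w+180)%360-180
print("pos",o["position"],"yaw",round(yaw,2),"clock",o["clock"],"grip",o["grip_width"],o["grasp_force"],"F",o["ft_force"],"j7",o["joint_pos"][6])
s=m.T@(np.array([x,y,z])-o["position"])/.2
print("shift units",s,"turn z units",np.radians(d)/1.5,"rows>=",max(np.linalg.norm(s)/.2,abs(np.radians(d)/1.5)/.08), "tilt", np.degrees(np.arccos(-m[2,2])))
E
python3 go.py .5327 -.0967 .062 124
```

```text
pos [ 0.532  -0.0964  0.1002] yaw 123.86 clock 5.7833 grip 0.7515125877548969 0.0 F [0.2567 0.6126 1.1176] j7 0.9394956442157418
shift units [-0.0033  0.0023  0.191 ] turn z units -0.0016859781491759213 rows>= 0.9552974202664344 tilt 0.12841691240008954
```

>>> send_rows([
  [[0, 0, 0, 0, 0.002, 0.1, 0.75], [0, 0, 0, 0, 0, 0.05, 0.75], [0, 0, 0, 0, 0, 0.04, 0.75], [0, 0, 0, 0, 0, 0, 0.3], [0, 0, 0, 0, 0, 0, 0.3], [0, 0, 0, 0, 0, 0, 0.3], [0, 0, 0, 0, 0, 0, 0.3], [0, 0, 0, 0, 0, 0, 0.3], [0, 0, 0, 0, 0, 0, 0.3], [0, 0, 0, 0, 0, 0, 0.3]],
], squeeze=40)

```text
clock: 6.62
position: [0.5342, -0.0957, 0.0633]
ee_rot: [0.47, 0.883, 0.0, 0.001]
ft_force: [-1.2, 0.0, 6.2]
grip_width: 0.459
grasp_force: 41.6
```

The grip is at 39 mm opening with 41 N on the pads. I lift, carry and turn to the small board.

>>> send_rows([
  [[0, 0, 0, 0, 0, -0.1, 0.3], [0, 0, 0, 0, 0, -0.2, 0.3], [0, 0, 0, 0, 0, -0.2, 0.3], [0, 0, 0, 0.146, 0.079, -0.05, 0.3], [0, 0, 0, 0.146, 0.079, 0, 0.3], [0, 0, 0, 0.146, 0.079, 0, 0.3], [0, 0, 0, 0.146, 0.079, 0, 0.3], [0, 0, 0, 0.146, 0.079, 0, 0.3], [0, 0, 0, 0.146, 0.079, 0, 0.3], [0, 0, -0.0736, 0, 0, 0, 0.3], [0, 0, -0.0736, 0, 0, 0, 0.3], [0, 0, -0.0736, 0, 0, 0, 0.3], [0, 0, -0.0736, 0, 0, 0, 0.3], [0, 0, -0.0736, 0, 0, 0, 0.3], [0, 0, -0.0736, 0, 0, 0, 0.3], [0, 0, -0.0736, 0, 0, 0, 0.3], [0, 0, -0.0736, 0, 0, 0, 0.3], [0, 0, 0, 0, 0, 0, 0.3], [0, 0, 0, 0, 0, 0, 0.3]],
])

```text
clock: 8.2
position: [0.5145, 0.1027, 0.1725]
ee_rot: [0.05, 0.999, 0.0, 0.0]
ft_force: [-0.4, 0.1, -1.3]
grip_width: 0.454
grasp_force: 40.7
```

```bash
python3 go.py .5148 .1027 .0365 174.5; python3 snap.py b1
```

```text
pos [0.5145 0.1027 0.1725] yaw 174.31 clock 8.2 grip 0.45449507481910334 40.73966145515442 F [-0.3835  0.0545 -1.3235] j7 1.2964455500052088
shift units [-0.0016  0.      0.6798] turn z units -0.002161324569003044 rows>= 3.3989721671541595 tilt 0.015477646089574044
[0.5145 0.1027 0.1724]
```

View pics/b1.png

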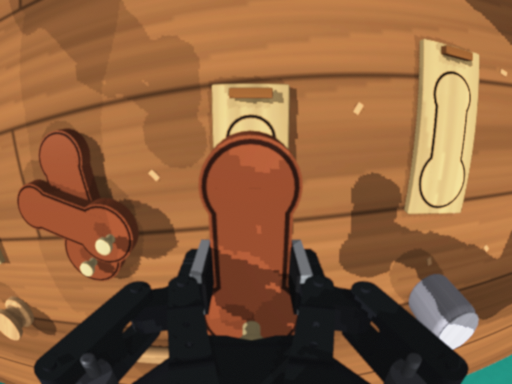

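The small sandal hangs square over its board, with its heel at (252,140) and its axis in line with the heel stop (250,95). The medium and large are still crossed at (85,210). I lower it and let go.

>>> send_rows([
  [[0, 0, 0, 0, 0, 0.18, 0.3], [0, 0, 0, 0, 0, 0.2, 0.3], [0, 0, 0, 0, 0, 0.16, 0.3], [0, 0, 0, 0, 0, 0.08, 0.3], [0, 0, 0, 0, 0, 0.03, 0.3], [0, 0, 0, 0, 0, 0.02, 0.3], [0, 0, 0, 0, 0, 0, 0.3], [0, 0, 0, 0, 0, 0, 0.3]],
])

```text
clock: 8.92
position: [0.5154, 0.103, 0.0395]
ee_rot: [0.048, 0.999, 0.0, 0.001]
ft_force: [-0.6, -0.4, 0.0]
grip_width: 0.461
grasp_force: 40.7
```

```bash
python3 go.py .5148 .1027 .0355 174.5; python3 - <<'E'
from h import *
import pickle
c=pickle.load(open("pics/b1.pkl","rb")); print(plane(c,[(252,134),(252,141)],.169))
E
```

```text
pos [0.5154 0.103  0.0395] yaw 174.47 clock 8.9167 grip 0.4605280606506533 40.73989927768707 F [-0.5703 -0.4168  0.0056] j7 1.41647749004107
shift units [ 0.0026 -0.0019  0.0199] turn z units -0.0003294774847998128 rows>= 0.10094771143002455 tilt 0.10665045240240512
[[0.4486 0.11   0.169 ]
 [0.4517 0.1097 0.169 ]]
```

>>> send_rows([
  [[0, 0, 0, 0, 0, 0.015, 0.3], [0, 0, 0, 0, 0, 0.005, 0.3], [0, 0, 0, 0, 0, 0, 0.3], [0, 0, 0, 0, 0, 0, 0.3]],
])

```text
clock: 9.25
position: [0.5152, 0.1032, 0.0353]
ee_rot: [0.048, 0.999, 0.001, 0.001]
ft_force: [-0.8, 0.5, 5.7]
grip_width: 0.451
grasp_force: 41.6
```

Contact is at 5.7 N. I open and rise.

>>> send_rows([
  [[0, 0, 0, 0, 0, 0, 0.8], [0, 0, 0, 0, 0, 0, 0.8], [0, 0, 0, 0, 0, 0, 0.8], [0, 0, 0, 0, 0, 0, 0.8], [0, 0, 0, 0, 0, -0.1, 0.8], [0, 0, 0, 0, 0, -0.2, 0.8], [0, 0, 0, 0, 0, -0.2, 0.8], [0, 0, 0, 0, 0, -0.2, 0.8], [0, 0, 0, 0, 0, -0.2, 0.8], [0, 0, 0, 0, 0, 0, 0.8], [0, 0, 0, 0, 0, 0, 0.8]],
])

```text
clock: 10.17
position: [0.5156, 0.1031, 0.2165]
ee_rot: [0.048, 0.999, 0.001, 0.002]
ft_force: [-0.5, 1.0, -2.1]
grip_width: 0.803
grasp_force: 0.0
```

```bash
python3 snap.py b2; python3 go.py .55 -.12 .22 70;  python3 - <<'E'
from sd import *
im,c=load("b2"); print([ (k,plane(c,k[0],.05)[0]) for k in knobs(im,(0,60,360,330))])
E
```

```text
[0.5146 0.1029 0.2147]
pos [0.5146 0.1029 0.2147] yaw 174.53 clock 10.2167 grip 0.8072599456739767 0.0 F [-0.6563  0.559  -1.1377] j7 1.2763346969816374
shift units [-0.2824 -1.0928 -0.0277] turn z units 1.21629183724351 rows>= 15.203647965543876 tilt 0.07975883901262364
[((array([238.7, 128.5]), 2795, [68, 142]), array([0.4635, 0.097 , 0.05  ])), ((array([  5. , 234.3]), 333, [16, 44]), array([ 0.5592, -0.2591,  0.05  ])), ((array([250.2, 216.8]), 236, [18, 19]), array([0.5573, 0.0993, 0.05  ])), ((array([117.6, 226.4]), 167, [15, 15]), array([ 0.5566, -0.0549,  0.05  ])), ((array([273.8, 223.1]), 43, [12, 6]), array([0.5671, 0.1239, 0.05  ])), ((array([100.1, 249.4]), 118, [12, 13]), array([ 0.5858, -0.0892,  0.05  ])), ((array([ 23.7, 287.5]), 68, [15, 8]), array([ 0.6522, -0.2677,  0.05  ])), ((array([ 17.7, 308.8]), 376, [25, 26]), array([ 0.7004, -0.3149,  0.05  ])), ((array([245.7, 324.2]), 177, [18, 11]), array([0.711 , 0.0787, 0.05  ]))]
```

View pics/b2.png

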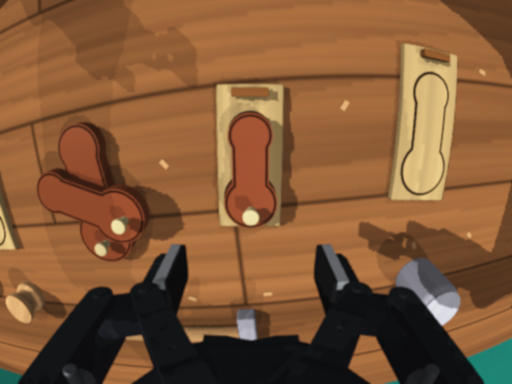

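The small sandal lies on its outline. Its knob, at pixel (250,217), projects to (.557,.099), against (.5566,.0986) expected. I go back to the stack for the medium one, turning the tool to about 68°.

>>> send_rows([
  [[0, 0, 0, -0.0184, -0.169, 0, 0.8], [0, 0, 0, -0.0184, -0.169, 0, 0.8], [0, 0, 0, -0.0184, -0.169, 0, 0.8], [0, 0, 0, -0.0184, -0.169, 0, 0.8], [0, 0, 0, -0.0184, -0.169, 0, 0.8], [0, 0, 0, -0.0184, -0.169, 0, 0.8], [0, 0, 0, -0.0184, -0.169, 0, 0.8], [0, 0, 0.0774, 0, 0, 0, 0.8], [0, 0, 0.0774, 0, 0, 0, 0.8], [0, 0, 0.0774, 0, 0, 0, 0.8], [0, 0, 0.0774, 0, 0, 0, 0.8], [0, 0, 0.0774, 0, 0, 0, 0.8], [0, 0, 0.0774, 0, 0, 0, 0.8], [0, 0, 0.0774, 0, 0, 0, 0.8], [0, 0, 0.0774, 0, 0, 0, 0.8]],
])

```text
clock: 11.47
position: [0.5166, -0.1351, 0.2126]
ee_rot: [0.493, 0.87, -0.001, -0.001]
ft_force: [0.3, 0.1, 0.4]
grip_width: 0.803
grasp_force: 0.0
```

>>> send_rows([
  [[0, 0, 0.0774, 0, 0, 0, 0.8], [0, 0, 0.0774, 0, 0, 0, 0.8], [0, 0, 0.0774, 0, 0, 0, 0.8], [0, 0, 0.0774, 0, 0, 0, 0.8], [0, 0, 0.0774, 0, 0, 0, 0.8], [0, 0, 0.0774, 0, 0, 0, 0.8], [0, 0, 0.0774, 0, 0, 0, 0.8], [0, 0, 0.0774, 0, 0, 0, 0.8], [0, 0, 0, 0, 0, 0, 0.8], [0, 0, 0, 0, 0, 0, 0.8]],
])

```text
clock: 12.3
position: [0.5169, -0.1351, 0.2132]
ee_rot: [0.828, 0.561, -0.001, -0.0]
ft_force: [-0.0, -0.2, 0.0]
grip_width: 0.799
grasp_force: 0.0
```

```bash
python3 snap.py d1; python3 go.py .5326 -.0984 .10 68;  python3 - <<'E'
from sd import *
im,c=load("d1"); print(knobs(im,(100,20,400,250))); print(wpx(c,[[.5326,-.0984,.04],[.5525,-.0493,.059]]))
E
```

```text
[ 0.5171 -0.1351  0.2134]
pos [ 0.5171 -0.1351  0.2134] yaw 68.32 clock 12.35 grip 0.796177146455445 0.0 F [ 0.3815 -0.6337  0.0395] j7 0.030374038600415623
shift units [0.1997 0.005  0.5669] turn z units 0.0037433344423057073 rows>= 3.005514344502426 tilt 0.09390217435468877
[(array([122.1,  28.1]), 653, [58, 23]), (array([252.3,  86. ]), 295, [20, 19]), (array([304.8, 116.7]), 244, [17, 18])]
[[251.7675 139.4727]
 [252.2558  86.1498]]
```

View pics/d1.png

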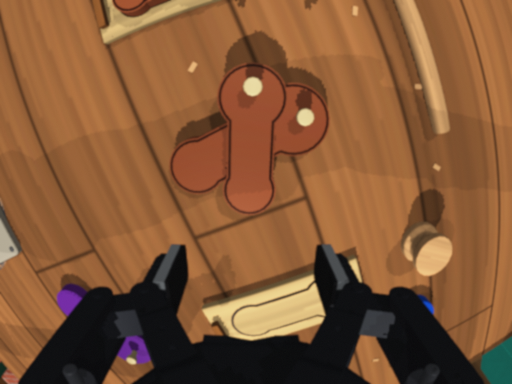

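The medium sandal stands upright in the picture, with its knob at (252,86), exactly as predicted, and its heel tip at (249,212). The large one's knob is at (305,117). I'll fit both faces.

```bash
python3 - <<'E'
from sd import *
im,c=load("d1")
for t in (85,95,105,115):
    g=face(im,(252,140),t); r=axisfit(plane(c,g,.04)[:,:2],"medium"); print(t,g.min(0),g.max(0),r)
K=np.array([.5525,-.0493])
d=K-r[0];print(np.linalg.norm(d),np.degrees(np.arctan2(d[1],d[0])))
E
```

```text
85 [169  58] [330 216] (array([ 0.5786, -0.0773]), np.float64(-156.5592286205103), np.float64(0.17952444242964566), np.float64(0.1343683118918999), array([ 0.5309, -0.098 ]))
95 [169  58] [330 216] (array([ 0.4813, -0.1207]), np.float64(22.669979065336392), np.float64(0.17501313098686888), np.float64(0.13529742082580976), array([ 0.5293, -0.1006]))
105 [169  63] [326 216] (array([ 0.4795, -0.1235]), np.float64(25.270195152980893), np.float64(0.16754525658172342), np.float64(0.12419679366879974), array([ 0.5265, -0.1013]))
115 [221  67] [283 211] (array([ 0.5098, -0.1477]), np.float64(66.55226508669269), np.float64(0.1502839171934512), np.float64(0.061384583441386795), array([ 0.5305, -0.1   ]))
0.1073102340260922 66.53212818841116
```

>>> send_rows([
  [[0, 0, 0.021, 0, 0, 0, 0.77], [0, 0, 0, 0.1, 0.003, 0, 0.77], [0, 0, 0, 0.1, 0.003, 0, 0.77], [0, 0, 0, 0, 0, 0.15, 0.77], [0, 0, 0, 0, 0, 0.15, 0.77], [0, 0, 0, 0, 0, 0.15, 0.77], [0, 0, 0, 0, 0, 0.15, 0.77], [0, 0, 0, 0, 0, 0, 0.77], [0, 0, 0, 0, 0, 0, 0.77]],
])

```text
clock: 13.1
position: [0.5338, -0.0994, 0.0937]
ee_rot: [0.837, 0.547, -0.001, -0.001]
ft_force: [-0.6, 0.4, 1.2]
grip_width: 0.773
grasp_force: 0.0
```

```bash
python3 go.py .5313 -.0981 .043 66.5
```

```text
pos [ 0.5338 -0.0994  0.0937] yaw 66.36 clock 13.1 grip 0.7731606938793066 0.0 F [-0.627   0.3584  1.1777] j7 0.05975736958879356
shift units [ 0.0014 -0.0134  0.2537] turn z units -0.0015877403739163597 rows>= 1.2703513767903165 tilt 0.16693594441325843
```

>>> send_rows([
  [[0, 0, 0, 0, -0.013, 0.12, 0.77], [0, 0, 0, 0, 0, 0.09, 0.77], [0, 0, 0, 0, 0, 0.043, 0.77], [0, 0, 0, 0, 0, 0, 0.77], [0, 0, 0, 0, 0, 0, 0.3], [0, 0, 0, 0, 0, 0, 0.3], [0, 0, 0, 0, 0, 0, 0.3], [0, 0, 0, 0, 0, 0, 0.3], [0, 0, 0, 0, 0, 0, 0.3], [0, 0, 0, 0, 0, 0, 0.3], [0, 0, 0, 0, 0, 0, 0.3]],
])

```text
clock: 14.02
position: [0.5334, -0.0983, 0.0456]
ee_rot: [0.837, 0.547, 0.001, 0.001]
ft_force: [-1.4, 0.4, 7.4]
grip_width: 0.55
grasp_force: 41.3
```

```bash
python3 go.py .4901 .3300 .20 -6.3
```

```text
pos [ 0.5334 -0.0983  0.0456] yaw 66.29 clock 14.0167 grip 0.5498020506936169 41.330042481422424 F [-1.3819  0.3769  7.4105] j7 0.10879808210767584
shift units [ 1.8746 -1.0579 -0.772 ] turn z units 0.844640520440345 rows>= 11.433903123902272 tilt 0.13555306915014825
```

>>> send_rows([
  [[0, 0, 0, 0, 0, -0.1, 0.3], [0, 0, 0, 0, 0, -0.2, 0.3], [0, 0, 0, 0, 0, -0.2, 0.3], [0, 0, 0, 0, 0, -0.2, 0.3], [0, 0, 0, 0, 0, -0.07, 0.3], [0, 0, 0, 0.1704, -0.0962, 0, 0.3], [0, 0, 0, 0.1704, -0.0962, 0, 0.3], [0, 0, 0, 0.1704, -0.0962, 0, 0.3], [0, 0, 0, 0.1704, -0.0962, 0, 0.3], [0, 0, 0, 0.1704, -0.0962, 0, 0.3], [0, 0, 0, 0.1704, -0.0962, 0, 0.3], [0, 0, 0, 0.1704, -0.0962, 0, 0.3], [0, 0, 0, 0.1704, -0.0962, 0, 0.3], [0, 0, 0, 0.1704, -0.0962, 0, 0.3], [0, 0, 0, 0.1704, -0.0962, 0, 0.3], [0, 0, 0, 0.1704, -0.0962, 0, 0.3], [0, 0, 0, 0, 0, 0, 0.3]],
])

```text
clock: 15.43
position: [0.4864, 0.3398, 0.1979]
ee_rot: [0.834, 0.551, 0.001, -0.001]
ft_force: [-1.0, 1.2, -2.5]
grip_width: 0.549
grasp_force: 42.4
```

>>> send_rows([
  [[0, 0, 0.0768, 0, 0, 0, 0.3], [0, 0, 0.0768, 0, 0, 0, 0.3], [0, 0, 0.0768, 0, 0, 0, 0.3], [0, 0, 0.0768, 0, 0, 0, 0.3], [0, 0, 0.0768, 0, 0, 0, 0.3], [0, 0, 0.0768, 0, 0, 0, 0.3], [0, 0, 0.0768, 0, 0, 0, 0.3], [0, 0, 0.0768, 0, 0, 0, 0.3], [0, 0, 0.0768, 0, 0, 0, 0.3], [0, 0, 0.0768, 0, 0, 0, 0.3], [0, 0, 0.0768, 0, 0, 0, 0.3], [0, 0, 0, 0, 0, 0, 0.3], [0, 0, 0, 0, 0, 0, 0.3]],
])

```text
clock: 16.52
position: [0.4895, 0.3302, 0.1983]
ee_rot: [0.999, -0.053, 0.0, -0.0]
ft_force: [0.2, 0.3, -0.8]
grip_width: 0.547
grasp_force: 42.3
```

```bash
python3 go.py .4906 .3299 .0375 -6.3; python3 snap.py e1; python3 - <<'E'
from sd import *
im,c=load("e1")
k=knobs(im,(150,0,380,200)); print(k,[plane(c,q[0],.21)[0] for q in k])
for t in (100,115):
    g=face(im,(251,200),t);z=get_obs()["position"][2]-.0456+.04; print(t,g.min(0),g.max(0),axisfit(plane(c,g,z)[:,:2],"medium"))
E
```

```text
pos [0.4895 0.3302 0.1983] yaw -6.11 clock 16.5167 grip 0.5465853003663441 42.345176339149475 F [ 0.1876  0.3406 -0.846 ] j7 -1.9005689676465802
shift units [0.0054 0.0012 0.8042] turn z units 0.0021917438726612314 rows>= 4.020992440671133 tilt 0.03467464430630953
[0.4895 0.3303 0.1983]
[(array([251.5, 102.6]), 1161, [82, 25]), (array([250.9, 105.9]), 41, [19, 3]), (array([251.2, 174. ]), 1597, [46, 45])] [array([0.5688, 0.3215, 0.21  ]), array([0.5676, 0.3218, 0.21  ]), array([0.5412, 0.3245, 0.21  ])]
100 [184 117] [317 339] (array([0.4467, 0.335 ]), np.float64(-8.233922408698637), np.float64(0.12887753880126687), np.float64(0.06222014903835045), array([0.4981, 0.3276]))
115 [0 0] [511 383] (array([0.4456, 0.2163]), np.float64(74.91467346419417), np.float64(0.5823199207347372), np.float64(0.3784114560859606), array([0.4592, 0.2665]))
```

View pics/e1.png

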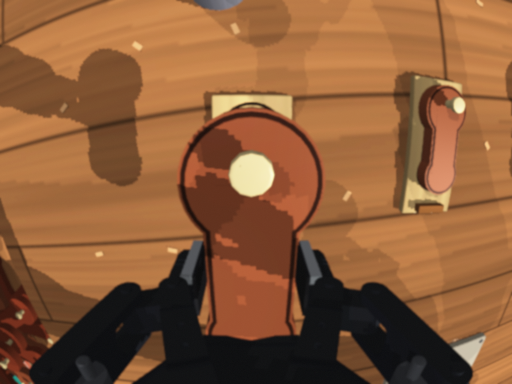

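The medium sandal hangs square over its board. Its knob, at (251,174), projects to about (.541,.3245), against (.543,.324) wanted. I lower it.

>>> send_rows([
  [[0, 0, 0, 0.005, 0, 0.18, 0.3], [0, 0, 0, 0, 0, 0.2, 0.3], [0, 0, 0, 0, 0, 0.2, 0.3], [0, 0, 0, 0, 0, 0.13, 0.3], [0, 0, 0, 0, 0, 0.06, 0.3], [0, 0, 0, 0, 0, 0.02, 0.3], [0, 0, 0, 0, 0, 0, 0.3], [0, 0, 0, 0, 0, 0, 0.3]],
])

```text
clock: 17.23
position: [0.4914, 0.3307, 0.0415]
ee_rot: [0.999, -0.055, 0.001, -0.001]
ft_force: [0.5, 0.0, -2.1]
grip_width: 0.55
grasp_force: 42.3
```

```bash
python3 go.py .4906 .3299 .0375 -6.3
```

```text
pos [0.4914 0.3307 0.0415] yaw -6.27 clock 17.2333 grip 0.5503069603203965 42.31639623641968 F [ 0.5041  0.0238 -2.0875] j7 -1.7985951324876328
shift units [-0.0036  0.0045  0.0201] turn z units 0.00034088746776220875 rows>= 0.10439228689969927 tilt 0.13764384665616122
```

>>> send_rows([
  [[0, 0, 0, 0, 0.003, 0.015, 0.3], [0, 0, 0, 0, 0, 0.006, 0.3], [0, 0, 0, 0, 0, 0, 0.3], [0, 0, 0, 0, 0, 0, 0.3]],
])

```text
clock: 17.57
position: [0.4913, 0.3302, 0.0376]
ee_rot: [0.998, -0.055, 0.001, -0.001]
ft_force: [-2.6, -1.6, 10.9]
grip_width: 0.545
grasp_force: 43.7
```

>>> send_rows([
  [[0, 0, 0, 0, 0, 0, 0.85], [0, 0, 0, 0, 0, 0, 0.85], [0, 0, 0, 0, 0, 0, 0.85], [0, 0, 0, 0, 0, 0, 0.85], [0, 0, 0, 0, 0, -0.1, 0.85], [0, 0, 0, 0, 0, -0.2, 0.85], [0, 0, 0, 0, 0, -0.2, 0.85], [0, 0, 0, 0, 0, -0.2, 0.85], [0, 0, 0, 0, 0, -0.2, 0.85], [0, 0, 0, 0, 0, 0, 0.85], [0, 0, 0, 0, 0, 0, 0.85]],
])

```text
clock: 18.48
position: [0.4912, 0.3301, 0.2176]
ee_rot: [0.998, -0.055, 0.001, -0.002]
ft_force: [0.3, -0.4, -0.8]
grip_width: 0.849
grasp_force: 0.0
```

```bash
python3 snap.py e2; python3 go.py .49 -.106 .215 6; python3 - <<'E'
from sd import *
im,c=load("e2"); k=knobs(im,(180,60,330,300)); print([(q,plane(c,q[0],.052)[0]) for q in k])
for t in (85,95,105,115):
    g=face(im,(251,190),t); print(t,g.min(0),g.max(0),axisfit(plane(c,g,.032)[:,:2],"medium"))
E
```

```text
[0.4903 0.3299 0.2158]
pos [0.4903 0.3299 0.2158] yaw -6.3 clock 18.5333 grip 0.8512351184907345 0.0 F [ 0.1605  1.491  -0.5671] j7 -1.9197907969127623
shift units [0.2376 2.1665 0.0015] turn z units -0.1431009336204595 rows>= 10.897384091287423 tilt 0.07275032946721655
[((array([221.1, 104.1]), 161, [16, 27]), array([0.5706, 0.3505, 0.052 ])), ((array([267.6, 190.1]), 2814, [72, 160]), array([0.4788, 0.3144, 0.052 ])), ((array([251.1, 128.2]), 265, [19, 19]), array([0.5436, 0.3243, 0.052 ])), ((array([225. , 179.4]), 321, [9, 63]), array([0.4949, 0.3563, 0.052 ]))]
85 [207  96] [292 257] (array([0.4313, 0.3367]), np.float64(-6.51124386680112), np.float64(0.18675060874382304), np.float64(0.08843802073433255), array([0.4829, 0.3308]))
95 [207  96] [291 257] (array([0.4312, 0.3362]), np.float64(-6.309924317606891), np.float64(0.18650579507992535), np.float64(0.0868880903799304), array([0.4829, 0.3305]))
105 [213  96] [290 257] (array([0.4312, 0.336 ]), np.float64(-6.366341916583051), np.float64(0.18657463378196312), np.float64(0.08085448059909964), array([0.4829, 0.3303]))
115 [222 107] [280 240] (array([0.4371, 0.337 ]), np.float64(-7.795198829485244), np.float64(0.151283996601973), np.float64(0.06109281746470503), array([0.4886, 0.33  ]))
```

View pics/e2.png

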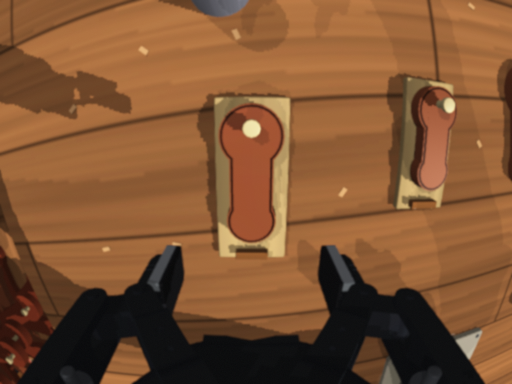

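The medium sandal lies on its outline, heel at (.437,.337) against (.436,.336), with its knob at pixel (251,128). Now for the large one.

>>> send_rows([
  [[0, 0, 0, 0.0216, 0.197, 0, 0.97], [0, 0, 0, 0.0216, 0.197, 0, 0.97], [0, 0, 0, 0.0216, 0.197, 0, 0.97], [0, 0, 0, 0.0216, 0.197, 0, 0.97], [0, 0, 0, 0.0216, 0.197, 0, 0.97], [0, 0, 0, 0.0216, 0.197, 0, 0.97], [0, 0, 0, 0.0216, 0.197, 0, 0.97], [0, 0, 0, 0.0216, 0.197, 0, 0.97], [0, 0, 0, 0.0216, 0.197, 0, 0.97], [0, 0, 0, 0.0216, 0.197, 0, 0.97], [0, 0, 0, 0.0216, 0.197, 0, 0.97], [0, 0, -0.0716, 0, 0, 0, 0.97], [0, 0, -0.0716, 0, 0, 0, 0.97], [0, 0, 0, 0, 0, 0, 0.97], [0, 0, 0, 0, 0, 0, 0.97], [0, 0, 0, 0, 0, 0, 0.97]],
])

```text
clock: 19.87
position: [0.4896, -0.1057, 0.2149]
ee_rot: [0.999, 0.051, -0.0, -0.0]
ft_force: [-0.7, 0.3, -0.3]
grip_width: 0.97
grasp_force: 0.0
```

```bash
python3 snap.py f1; python3 - <<'E'
from sd import *
im,c=load("f1"); k=knobs(im,(150,30,350,220)); print([(q,plane(c,q[0],.040)[0]) for q in k if q[1]<400])
s=wpx(c,[[.53,-.102,.02]])[0].astype(int);print(s)
for t in (85,95,105,115,125):
    g=face(im,tuple(s),t); print(t,g.min(0),g.max(0),axisfit(plane(c,g,.02)[:,:2],"large")[:4])
E
python3 go.py .53 -.102 .09 6
```

```text
[ 0.4897 -0.1056  0.2151]
[((array([251.5,  78.2]), 253, [18, 18]), array([ 0.5909, -0.0961,  0.04  ]))]
[251 136]
85 [207  50] [306 222] (array([ 0.4636, -0.1066]), np.float64(5.165418991991197), np.float64(0.19363202617141861), np.float64(0.10861785237777344))
95 [217  56] [285 217] (array([ 0.4635, -0.106 ]), np.float64(4.501028360677285), np.float64(0.18110139866074584), np.float64(0.07212079685963596))
105 [217  56] [285 217] (array([ 0.4635, -0.1059]), np.float64(4.536847421812987), np.float64(0.18100361169220214), np.float64(0.07201026148319026))
115 [218  56] [284 217] (array([ 0.4635, -0.1054]), np.float64(3.6119089678683), np.float64(0.18093467320264095), np.float64(0.07032098009341876))
125 [218  56] [284 216] (array([ 0.464 , -0.1055]), np.float64(3.625097735562779), np.float64(0.17981209826975633), np.float64(0.07020933336984603))
pos [ 0.4897 -0.1056  0.2151] yaw 5.9 clock 19.9167 grip 0.9706414751484531 0.0 F [0.4018 0.0483 0.2893] j7 -1.1939325182924827
shift units [0.2029 0.0029 0.6253] turn z units -0.0011371767067815666 rows>= 3.286840313181191 tilt 0.040619284011191865
```

View pics/f1.png

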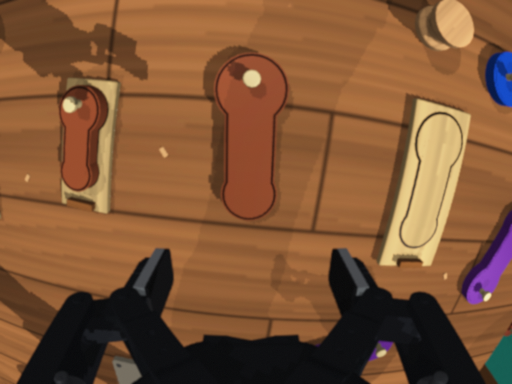

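The large sandal lies alone, with its knob at (251.5,78) and heel tip at (248,217). Its heading is 4.5° and heel-to-knob 127.8 mm against 128. I go down on its waist.

>>> send_rows([
  [[0, 0, 0.0163, 0, 0, 0, 0.9], [0, 0, 0, 0.1, -0.003, 0, 0.9], [0, 0, 0, 0.1, -0.003, 0, 0.9], [0, 0, 0, 0, 0, 0.17, 0.9], [0, 0, 0, 0, 0, 0.17, 0.9], [0, 0, 0, 0, 0, 0.17, 0.9], [0, 0, 0, 0, 0, 0.17, 0.9], [0, 0, 0, 0, 0, 0, 0.9], [0, 0, 0, 0, 0, 0, 0.9]],
])

```text
clock: 20.67
position: [0.5288, -0.1019, 0.0791]
ee_rot: [0.999, 0.039, -0.001, 0.0]
ft_force: [-1.0, -1.0, 1.7]
grip_width: 0.9
grasp_force: 0.0
```

```bash
python3 go.py .5293 -.1008 .025 4.5
```

```text
pos [ 0.5288 -0.1019  0.0791] yaw 4.5 clock 20.6667 grip 0.8995290458675431 0.0 F [-1.042  -1.0455  1.7168] j7 -0.983024951888958
shift units [ 0.0038 -0.0056  0.2706] turn z units -3.3921672276057375e-06 rows>= 1.3532512294206034 tilt 0.17102068288359798
```

>>> send_rows([
  [[0, 0, 0, 0.003, -0.005, 0.13, 0.9], [0, 0, 0, 0, 0, 0.09, 0.9], [0, 0, 0, 0, 0, 0.045, 0.9], [0, 0, 0, 0, 0, 0, 0.9], [0, 0, 0, 0, 0, 0, 0.3], [0, 0, 0, 0, 0, 0, 0.3], [0, 0, 0, 0, 0, 0, 0.3], [0, 0, 0, 0, 0, 0, 0.3], [0, 0, 0, 0, 0, 0, 0.3], [0, 0, 0, 0, 0, 0, 0.3], [0, 0, 0, 0, 0, 0, 0.3]],
])

```text
clock: 21.58
position: [0.5313, -0.1011, 0.0286]
ee_rot: [0.999, 0.04, 0.001, -0.0]
ft_force: [-2.3, 0.6, 9.8]
grip_width: 0.637
grasp_force: 40.4
```

```bash
python3 go.py .5043 -.3423 .18 0.2
```

```text
pos [ 0.5313 -0.1011  0.0286] yaw 4.57 clock 21.5833 grip 0.6368805604223748 40.438368916511536 F [-2.2519  0.5948  9.7639] j7 -0.9269119456937678
shift units [-0.2287  1.1911 -0.758 ] turn z units 0.05089397774710924 rows>= 7.151256000156818 tilt 0.15195419135758687
```

>>> send_rows([
  [[0, 0, 0, 0, 0, -0.1, 0.3], [0, 0, 0, 0, 0, -0.2, 0.3], [0, 0, 0, 0, 0, -0.2, 0.3], [0, 0, 0, 0, 0, -0.2, 0.3], [0, 0, 0, 0, 0, -0.06, 0.3], [0, 0, 0, -0.0313, 0.1701, 0, 0.3], [0, 0, 0, -0.0313, 0.1701, 0, 0.3], [0, 0, 0, -0.0313, 0.1701, 0, 0.3], [0, 0, 0, -0.0313, 0.1701, 0, 0.3], [0, 0, 0, -0.0313, 0.1701, 0, 0.3], [0, 0, 0, -0.0313, 0.1701, 0, 0.3], [0, 0, 0, -0.0313, 0.1701, 0, 0.3], [0, 0, 0.051, 0, 0, 0, 0.3], [0, 0, 0, 0, 0, 0, 0.3], [0, 0, 0, 0, 0, 0, 0.3]],
])

```text
clock: 22.83
position: [0.5054, -0.3419, 0.1787]
ee_rot: [1.0, 0.002, 0.0, -0.0]
ft_force: [0.8, 2.0, -1.9]
grip_width: 0.635
grasp_force: 44.2
```

```bash
python3 go.py .5063 -.3423 .0406 0.2; python3 snap.py g1; python3 - <<'E'
from sd import *
im,c=load("g1");z=get_obs()["position"][2]-.0286
k=knobs(im,(150,30,350,250)); print([(q,plane(c,q[0],z+.04)[0]) for q in k if q[1]>300], "want",[.4383+.128,-.3421])
E
```

```text
pos [ 0.5054 -0.3419  0.1787] yaw 0.25 clock 22.8333 grip 0.6351347942401536 44.213218688964844 F [ 0.8425  1.9937 -1.924 ] j7 -0.6718551166428832
shift units [0.0046 0.0022 0.6905] turn z units 0.0005952805772728642 rows>= 3.4525719486163955 tilt 0.00837358163938612
[ 0.5059 -0.3409  0.1786]
[((array([250.8, 153.5]), 1598, [45, 46]), array([ 0.5656, -0.3416,  0.19  ]))] want [0.5663, -0.3421]
```

The knob in hand is at (.5656,-.3416), against (.5663,-.3421) wanted. I lower it.

>>> send_rows([
  [[0, 0, 0, 0.003, 0.002, 0.18, 0.3], [0, 0, 0, 0, 0, 0.2, 0.3], [0, 0, 0, 0, 0, 0.16, 0.3], [0, 0, 0, 0, 0, 0.09, 0.3], [0, 0, 0, 0, 0, 0.04, 0.3], [0, 0, 0, 0, 0, 0.015, 0.3], [0, 0, 0, 0, 0, 0, 0.3], [0, 0, 0, 0, 0, 0, 0.3]],
])

```text
clock: 23.55
position: [0.5071, -0.3423, 0.043]
ee_rot: [1.0, 0.002, 0.001, 0.001]
ft_force: [0.3, 0.2, -0.9]
grip_width: 0.638
grasp_force: 44.2
```

```bash
python3 go.py .5063 -.3423 .0406 0.2
```

```text
pos [ 0.5071 -0.3423  0.043 ] yaw 0.28 clock 23.55 grip 0.6375150199036653 44.217456579208374 F [ 0.3115  0.2092 -0.8937] j7 -0.5829857137666937
shift units [-0.004  -0.0002  0.0117] turn z units 0.0009299484028641278 rows>= 0.062085002101947444 tilt 0.12470644388290206
```

>>> send_rows([
  [[0, 0, 0, 0, 0, 0.012, 0.3], [0, 0, 0, 0, 0, 0.004, 0.3], [0, 0, 0, 0, 0, 0, 0.3], [0, 0, 0, 0, 0, 0, 0.3]],
])

```text
clock: 23.88
position: [0.5072, -0.3427, 0.0407]
ee_rot: [1.0, 0.002, 0.002, 0.0]
ft_force: [-2.9, 3.5, 14.1]
grip_width: 0.635
grasp_force: 45.9
```

>>> send_rows([
  [[0, 0, 0, 0, 0, 0, 0.9], [0, 0, 0, 0, 0, 0, 0.9], [0, 0, 0, 0, 0, 0, 0.9], [0, 0, 0, 0, 0, 0, 0.9], [0, 0, 0, 0, 0, -0.1, 0.9], [0, 0, 0, 0, 0, -0.2, 0.9], [0, 0, 0, 0, 0, -0.2, 0.9], [0, 0, 0, 0, 0, -0.2, 0.9], [0, 0, 0, 0, 0, -0.2, 0.9], [0, 0, 0, 0, 0, 0, 0.9], [0, 0, 0, 0, 0, 0, 0.9], [0, 0, 0, 0, 0, 0, 0.9], [0, 0, 0, 0, 0, 0, 0.9]],
])

```text
clock: 24.97
position: [0.5057, -0.3416, 0.2169]
ee_rot: [1.0, 0.002, -0.001, -0.001]
ft_force: [-1.0, -0.5, -0.2]
grip_width: 0.902
grasp_force: 0.0
```

```bash
python3 snap.py g2; python3 - <<'E'
from sd import *
im,c=load("g2"); k=knobs(im,(180,30,330,300)); print([(q,plane(c,q[0],.052)[0]) for q in k if q[1]<400])
for t in (95,105,115,125):
    g=face(im,(251,170),t); print(t,axisfit(plane(c,g,.032)[:,:2],"large")[:4])
E
```

```text
[ 0.5056 -0.3417  0.2169]
[((array([252.1, 118.4]), 267, [19, 18]), array([ 0.5675, -0.3427,  0.052 ]))]
95 (array([ 0.4337, -0.3422]), np.float64(-0.0776142542949924), np.float64(0.2155416229801479), np.float64(0.09750502260633717))
105 (array([ 0.4332, -0.3426]), np.float64(0.01830512655287742), np.float64(0.21446014602898983), np.float64(0.09158308611869748))
115 (array([ 0.4395, -0.3423]), np.float64(-0.854468204226852), np.float64(0.1804977510390176), np.float64(0.07102553492757677))
125 (array([ 0.4395, -0.3422]), np.float64(-0.9553589219080936), np.float64(0.18045720342260138), np.float64(0.07090059816280772))
```

View pics/g2.png

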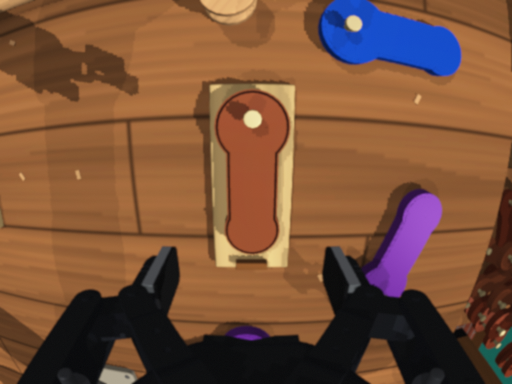

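The large sandal lies on its outline, with its knob at (252,118) and heel at (.4395,-.342) against (.438,-.343). The hand is clear at z 0.217, so I hand in.

```bash
python3 -c "from workcell import job; print(job.hand_in())"
```

```text
the job is handed in; nothing more can be done
None
```

All three sandals are off the stack and lying released on their own outlines, heel to the stop: the medium and large heels measured within about 2 mm, and the small was checked by its knob to about 1 mm. The job was handed in after about 25 s of the 102 s, but the hand-in call returned no verdict.

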